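# Tuck the snack box flap under its lip

## Robot

A 6-joint arm with a two-finger parallel gripper is mounted at the origin on a cart in front of the work surface, level with it; the furniture and walls round the work are solid. World frame = base frame: x ahead of the robot, y to its left, z up, the work surface at z = 0. Lengths are in mm, angles in degrees, forces in N, time in s.
With the tool pointing down it reaches from about 350 to 975 mm from the base axis. Payload 17.4 kg.
Tool frame: the origin (TCP) lies at the very end of the fingers, on their centre line; the grasp point (between the pads) lies 19 mm behind it (bot.grip_depth is the distance from the TCP to the grasp point, in mm); z points along the fingers, y is the line along which they close (so a half turn about z gives the same grasp; the last joint's range is limited). The gripper opens to 85 mm and grips with 20 to 120 N. Pads are 22 mm wide; open, the fingers measure 114 mm over their backs; the gripper's body (76 mm by 85 mm) begins 54 mm behind the grasp point. The pads swing forward as they close: fully open they stand 13 mm farther back than shut.
Start: joints at [-2.166, 6.646, 82.598, -0, 90.757, -2.166], TCP at [675.006, -0.009, 231.303] pointing down, gripper open.
Joint ranges: [-162.19, 162.19], [-47.58, 125.68], [4.15, 143.07], [-65.23, 245.23], [0.69, 171.88], [-170.13, 170.13]. Speed limits (degrees/s): [108.29, 108.29, 127.2, 180, 180, 180].

## Interface

Orientations are given as [roll, pitch, yaw] about the fixed x, y, z axes, in that order (R = Rz(yaw) Ry(pitch) Rx(roll)).
In Python, from rig import bot, vision gives the robot as it stands. The module is installed in compiled form; this text tells all that it offers.
- The arm moves only by the tool carry_out, never from a script. Its argument "plan" is one flat list of numbers, 5 for each row, row after row: the shift along the tool's x, y, z in units of 40 mm (1.0 is 40 mm), then the turn about the tool's z in units of 6 degrees (1.0 is 6 degrees), then the closure, from 0 (fully open) to 1 (shut). A call has 1 to 20 rows; each row is the pose to reach, as a shift and turn from the pose commanded when the call began, along the tool's axes at that moment; what a row does not reach only later rows make up. A row lasts 1/10 s, in which the tool goes at most 50 mm and 8.59 degrees, less where a joint would pass 70% of its speed; a pose out of reach is approached as far as the arm can. A call with a gripper value outside its range is refused whole. The fingers move at their own pace and stop on an object; the grip force is fixed at half the most. Time passes only in rows, so rows that repeat a pose let the fingers close. It gives the time, the measured TCP pose, the force, the opening and the grip force at its end, in the units of the state.
- bot.sense(): the state, without advancing time (a new reading comes with each control period).
- vision.grab_frame(name): name is "scene" or "side" or "wrist"; returns (picture, depth): 384x512x3 uint8, red, green, blue; 384x512 float32, mm along the optical axis (not along the pixel's ray), 0 where there is no reading.
- vision.camera_model(name): a dict with "K" (3x3 intrinsics, pixels), "R" (3x3) and "t" (3): a world point X has camera coordinates R X + t. Camera axes: x right, y down, z forward; pixel columns grow to the right and rows downward; lengths in mm; the calibration is good to about 2 mm. A picture is of the moment at which its call begins: read the wrist's pose just before it. camera_model takes no time and is no camera call; for the wrist camera it gives the pose at the moment of the call.
- bot.job_done(): hands the job in; it is judged then, once.
The state is a dict: "time_s": time; "qpos": joint angles; "qvel": joint speeds; "joint_efforts": joint torques, N m; "eef_pos": TCP position; "ee_rot": TCP orientation; "contact_force": force on the tool from outside, world axes, zero at the start; "torque": the same for the moment, N m; "finger_gap": finger opening in mm; "finger_force": force on a finger pad.
Only numpy, scipy, OpenCV 4.12 (cv2) and the standard library are available. Lean on these libraries where they do the work, as an engineer would, in place of code of your own. Each camera call takes 0.05 s, during which the arm holds its last target. There are 200 camera calls.

## Task

Close the wooden snack box: fold its blue flap down over the opening, then, keeping it pressed down, push it along until its free edge is fully tucked beneath the steel lip and stays there by itself once you let go. Only press and push gently with the fingertips: grip and lift nothing, leave the box standing where it is, with the packets inside it, and do not disturb the things around it.

Things in the scene. Friction and masses are not known exactly. Their poses are not given: they have to be found in the camera images.
- snack_box: Open wooden snack box, 175 mm long (its own x), 150 mm wide (y), 80 mm high at the lip, 2.2 kg, loose on the worktop on rubber feet. Origin: centre of its underside, z up. Its -x side, roughly towards the robot, carries the retaining lip; its +x side the flap's hinge. The side walls rise to z = 76 mm, and at the hinge end (x = +28 to +88 mm) to cheeks 88 mm high; the clear width between the walls is 134 mm.
- lip_edge (a point): Middle of the inner edge of the steel retaining lip, on its underside: in the box frame at x = -60 mm, z = 75.5 mm. The lip is a flat strip 4 mm thick and 150 mm wide that covers x = -60 to -85 mm; beneath it is an open pocket for the flap's edge, which ends at the front wall. The flat flap has 7 mm of height to spare below the lip; raised more than that its edge catches on the lip.
- flap (a joint): Hinge angle of the blue flap, rad: 0 = lying flat over the opening (it cannot go lower), 1.57 = upright, 1.9 = leaning back, away from the lip. A spring (0.09 N m/rad, rest angle 1.8) pushes it open: let go before it is tucked, it swings up again. The lip stops it if it is folded down while slid forward by more than about 4 mm.
- flap_slide (a joint): How far the hinge pins have slid in their slots towards the lip, m: 0 = fully back at the rear (it starts within 3 mm of this), 0.025 = fully forward, the free edge then 20 mm beneath the lip. Resisted by about 3 N of friction; it stays where it is left.
- flap_edge (a point): Middle of the blue flap's free edge (mid-thickness), 125 mm from the hinge line. The flap is a plate 5 mm thick and 128 mm wide whose middle plane passes through the hinge line. The hinge line runs along the box's y axis at z = 66 mm in the box frame, at x = 70 mm minus the value of flap_slide.
- rib (a point): Top middle of the white finger rib on the flap's outer face (its upper face once folded down): a bar 80 mm wide, 9 mm thick, standing 10.5 mm proud of the face, centred 83 mm from the hinge line. Between hinge and rib there is about 75 mm of plain plate for a fingertip, which can push against the rib.
- packet_a: Flat dark snack packet, 125 x 48 x 16 mm, lying loose in the box. Origin: centre of its underside.
- packet_b: Flat brown snack packet, 106 x 48 x 18 mm, lying loose in the box. Origin: centre of its underside.
- lemon: Bystander: a lemon, 78 x 55 x 56 mm. Origin: centre of its underside.
- lemon_b: Bystander: a lemon, 76 x 56 x 55 mm. Origin: centre of its underside.
- salt_shaker: Bystander: a salt shaker, 44 mm across, 90 mm high. Origin: centre of its underside.
- pepper_mill: Bystander: a dark wooden pepper mill, 58 mm across, 150 mm high. Origin: centre of its underside.
- food_tin: Bystander: a small food tin, 57 mm across, 72 mm high. Origin: centre of its underside.
- spice_jar: Bystander: a glass spice jar, 42 mm across, 96 mm high. Origin: centre of its underside.
Not all that is in view belongs to the job. Of the things shaped like the snack_box, the wooden one is meant.

How it is judged (in metres and radians):
On the way, in this order (a step that is already met when the one before it is completed fails the run):
1. the flap is folded down behind the lip, not yet beneath it (value of joint flap below 0.2 rad and value of joint flap_slide below 0.012 m), for 0.04 s.
2. the flap's free edge is beneath the lip (x of flap_edge in the frame of snack_box below -0.072 m and z of flap_edge in the frame of snack_box below 0.0755 m), for 0.1 s.
At the end, for the whole second after the job is handed in: The flap lies folded down (within 0.12 rad of flat) and at rest with its free edge below the lip and at least 12 mm beneath it (of 20 mm possible), held by the lip alone; the box stands at rest within 40 mm of where it was; the packets still lie in it; no bystander has moved 30 mm (all of step 2 and value of joint flap below 0.12 rad and not (velocity of joint flap above 0.05 rad/s) and linear speed of snack_box below 0.01 m/s and angle between snack_box's own z axis and vertical below 0.05 rad and distance of snack_box from where it was at the start of the episode below 0.04 m and z of each of packet_a, packet_b in the frame of snack_box below 0.04 m and distance of each of lemon, salt_shaker, pepper_mill, food_tin, spice_jar, lemon_b from where it was at the start of the episode below 0.03 m); the robot touches nothing.
It fails at once if the box is lifted, tipped or shoved more than 40 mm (height (world z) of snack_box above 0.015 m or angle between snack_box's own z axis and vertical above 0.15 rad or distance of snack_box from where it was at the start of the episode above 0.04 m).
It fails at once if the flap is gripped or forced (more than 30 N between fingers and flap) (contact force between the fingers and flap above 30 N).
It fails at once if a packet is lifted out of the box (z of any of packet_a, packet_b in the frame of snack_box above 0.045 m).
It fails at once if a thing beside the box is moved 30 mm or lifted (distance of any of lemon, salt_shaker, pepper_mill, food_tin, spice_jar, lemon_b from where it was at the start of the episode above 0.03 m or height (world z) of any of lemon, salt_shaker, pepper_mill, food_tin, spice_jar, lemon_b above 0.025 m).
It also fails if it takes over 40 s, if anything falls off the work surface, if the arm or the gripper's body presses on something with over 40 N, if the wrist force passes 120 N, or if a joint passes its speed limit or range.

## Working session

There is one attempt and no reset: what is moved stays moved. The work goes in short steps, Python scripts to look and compute and a tool call to move; the robot and the scene stay as the last step left them, time stands still between calls to the robot, and variables do not carry over. Pictures are saved under pics/ and viewed, at most 10 in all, crops included, and the job is handed in when it is done.

Besides the shell and the picture viewer there is one more tool, called after "Call:" by a JSON object that holds its "method" and its "body". carry_out: Moves the arm, as the interface text tells. Its arguments: {"type":"object","properties":{"plan":{"type":"array","items":{"type":"number"}}},"required":["plan"]}

```bash
mkdir -p pics; cat > h.py <<'E'
import numpy as np, cv2
from rig import bot, vision
def save(name):
    p,d=vision.grab_frame(name); m=vision.camera_model(name)
    np.savez(f'{name}.npz',p=p,d=d,**{k:np.array(v) for k,v in m.items()})
    return p,d
def pt(name,u,v):
    f=np.load(f'{name}.npz');z=f['d'][v,u]
    return f['R'].T@(np.linalg.inv(f['K'])@[u,v,1]*z-f['t'])
E
python3 - <<'E'
from h import *
a=[save(n)[0] for n in('scene','side')]
for n,i in zip(('scene','side'),a): cv2.imwrite(f'pics/{n}0.png',cv2.resize(i[:,:,::-1],(800,600)))
print(bot.sense())
E
```

```text
{'time_s': 0.1, 'qpos': array([-2.16691084e+00,  6.67052256e+00,  8.26316113e+01, -9.55734701e-04,
        9.07583280e+01, -2.16481181e+00]), 'qvel': array([-0.02966575, -0.05984163, -0.04250947,  0.03440899,  0.00890657,
        0.03982929]), 'joint_efforts': array([ 3.27868773e-03, -7.33665347e+01, -6.33786607e+01,  1.28913316e-04,
        5.13536113e-03,  3.94035328e-05]), 'eef_pos': array([ 6.74820137e+02, -2.02774738e-02,  2.30649385e+02]), 'ee_rot': array([-1.79939545e+02, -1.32891167e-03,  8.99978881e+01]), 'contact_force': array([ 0.23695816, -0.47705425,  0.56085898]), 'torque': array([0.03566607, 0.01170053, 0.01016403]), 'finger_force': 0.0, 'finger_gap': 85.15274360115858}
```

View pics/scene0.png

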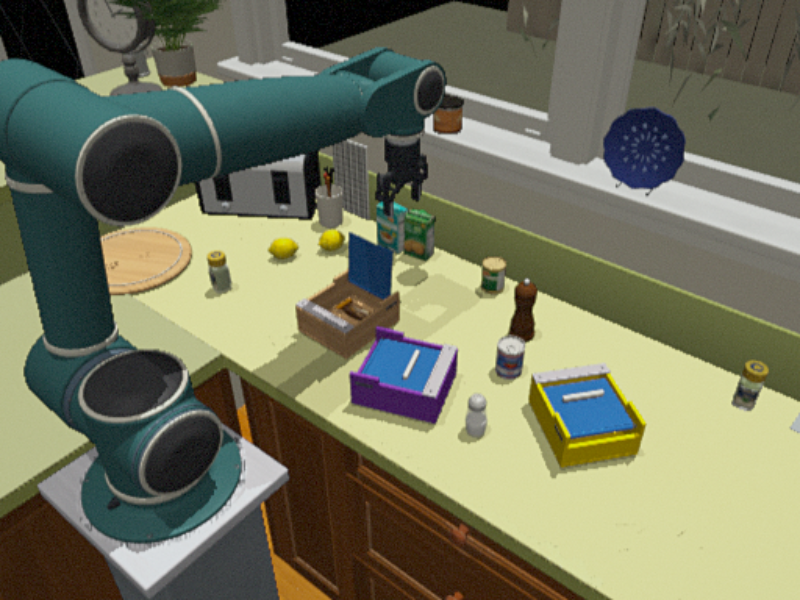

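View pics/side0.png

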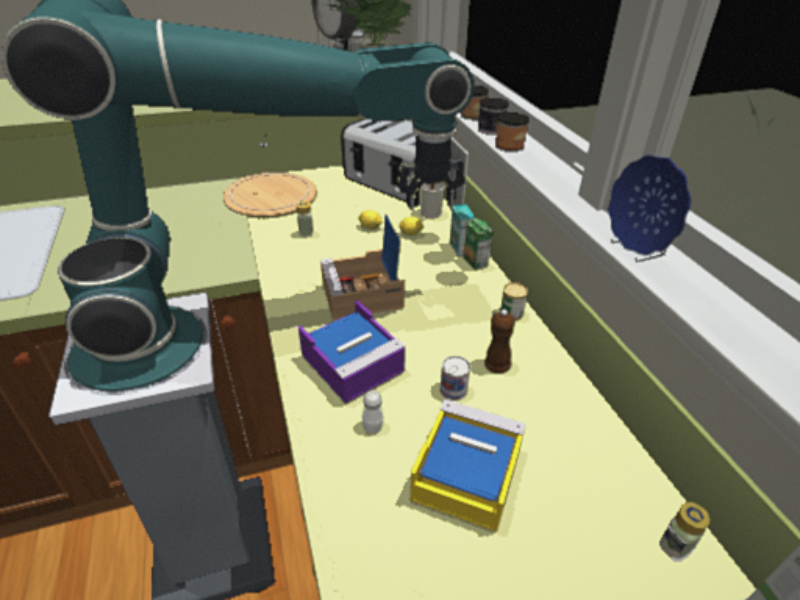

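The scene view shows the open wooden box at about (350,310) of 800x600 with its blue flap upright at (370,265). The side view shows it at (365,285). Purple and yellow boxes are decoys. Next I enlarge the box.

```bash
python3 - <<'E'
from h import *
a=np.load('scene.npz')['p'][140:235,180:270]; b=np.load('side.npz')['p'][130:205,195:270]
f=lambda i:cv2.resize(i[:,:,::-1],(400,int(400*i.shape[0]/i.shape[1])),interpolation=cv2.INTER_CUBIC)
a,b=f(a),f(b); b=cv2.copyMakeBorder(b,0,a.shape[0]-b.shape[0],0,0,0)
cv2.imwrite('pics/crop.png',np.hstack([a,b]))
# cloud
for n in('scene','side'):
    f=np.load(n+'.npz');v,u=np.mgrid[:384,:512];z=f['d']
    P=(np.stack([u*z,v*z,z],-1)@np.linalg.inv(f['K']).T-f['t'])@f['R']
    c=f['p'].astype(int)
    blue=(c[...,2]>c[...,0]+40)&(c[...,2]>60)&(z>0)&(v<200)&(u>190)&(u<275)&(v>130)
    Q=P[blue];Q=Q[Q[:,2]>40];print(n,len(Q),np.median(Q,0),Q.min(0),Q.max(0))
    hi=Q[:,2]>np.percentile(Q[:,2],0)
    U,S,V=np.linalg.svd(Q-np.median(Q,0));print(S,V)
E
```

```text
scene 929 [586.53832042  27.22560449 122.85119207] [573.65682425 -40.05351719  41.04089735] [853.63653601 203.73736131 272.49690964]
[2770.45284604 1108.49254142  872.39500858] [[-0.82903475 -0.55349766  0.07963494]
 [ 0.22796299 -0.20448197  0.95195588]
 [-0.51062144  0.80735832  0.29569964]]
side 148 [586.94147282  38.41459634 128.7480697 ] [ 476.81669881 -135.54933902   66.61957492] [592.8611426   76.91654283 186.83336553]
[577.96545307 476.90023223 150.17761644] [[ 0.31850373  0.91569864  0.24505382]
 [-0.07379399  0.2816845  -0.95666519]
 [-0.94504488  0.28661793  0.15729062]]
```

View pics/crop.png

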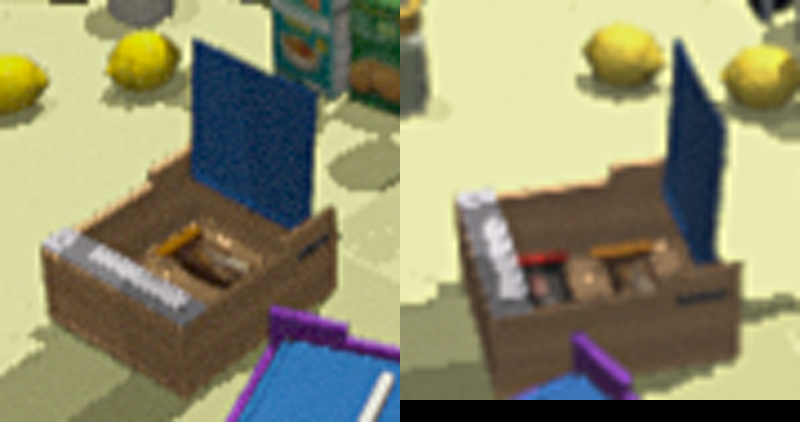

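The crop shows the lip corners at scene-crop (45,240), (75,228), (180,325) and (203,305). The flap's top corners are at (195,40) and (318,95), with the matching points on the right half from the side view. I fit the box pose and flap angle by reprojection.

```bash
python3 - <<'E'
from h import *
from scipy.optimize import least_squares
S=dict(scene=[(45,240,'A'),(75,228,'B'),(180,325,'C'),(203,305,'D'),(195,40,'E'),(318,95,'F'),(183,397,'G'),(337,210,'H')],
 side=[(458,195,'A'),(492,190,'B'),(495,312,'C'),(527,297,'D'),(677,40,'E'),(722,125,'F'),(741,264,'H')])
def model(k,th):
    q=125
    fx=70-q*np.cos(th);fz=66+q*np.sin(th)
    return dict(A=(-87,75,80),B=(-60,75,80),C=(-87,-75,80),D=(-60,-75,80),E=(fx,64,fz),F=(fx,-64,fz),G=(-87,-75,0),H=(87.5,-75,88))[k]
def res(p):
    x,y,w,th=p;c,s=np.cos(w),np.sin(w);r=[]
    for n,L in S.items():
        f=F[n]
        for a,b,k in L:
            u,v=(180+a/4.444,140+b/4.444) if n=='scene' else (195+(a-400)/5.333,130+b/5.333)
            m=model(k,th);X=np.array([x+c*m[0]-s*m[1],y+s*m[0]+c*m[1],m[2]])
            q=f['K']@(f['R']@X+f['t']);r+=[q[0]/q[2]-u+.4,q[1]/q[2]-v+.4]
    return np.array(r)
F={n:dict(np.load(n+'.npz')) for n in S}
o=least_squares(res,[520,50,0,1.7],loss='soft_l1');x=o.x
print(x[:2],np.degrees(x[2]),x[3]);print(res(x).reshape(-1,2).round(1))
for n,h in(('scene',190),):
    f=F[n];z=f['d'];print(f['K'][0,0],np.median(z[150:200,200:250]))
E
```

```text
[517.10538568  24.69977184] -2.8924267332626457 1.6052747096608229
[[-0.9  0. ]
 [-1.7 -0.9]
 [-0.1 -0.3]
 [ 0.7  0.2]
 [ 0.1 -0.8]
 [-0.   0.5]
 [ 0.5  2.2]
 [ 1.  -0.6]
 [-0.4 -1.1]
 [ 0.2 -1.1]
 [-1.3 -0.1]
 [ 0.3  1.6]
 [-0.1 -0.9]
 [ 0.   0.8]
 [ 0.5  0.2]]
455.40741081741834 1615.6638
```

```bash
python3 - <<'E'
from h import *
p,d=save('wrist');cv2.imwrite('pics/w0.png',cv2.resize(p[:,:,::-1],(800,600)))
m=vision.camera_model('wrist');print(-np.array(m['R']).T@m['t'],np.array(m['R'])[2])
for u,v in((395,215),(425,230),(282,248),(330,240)):
    print(u,v,pt('scene',int(u*.64),int(v*.64)).round())
E
```

```text
[676.29447294  81.364302   373.19915664] [ 0.00101473 -0.31551481 -0.94892011]
395 215 [820. 146. 110.]
425 230 [830.  55.  94.]
282 248 [609. 338.  41.]
330 240 [706. 264.  46.]
```

View pics/w0.png

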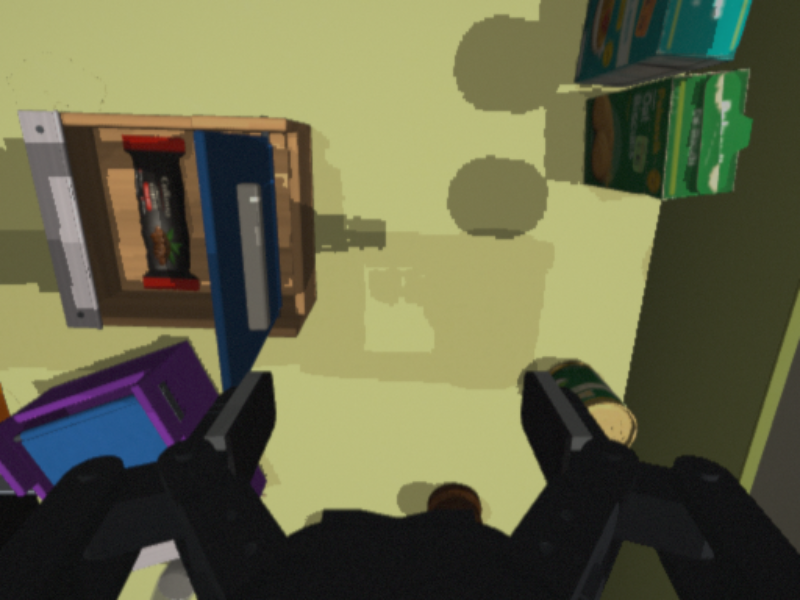

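The wrist view shows the box at the left. Lip corners are at (20,111), (58,112), (68,327) and (102,328), the flap's top edge runs (194,130) to (222,392), and the rib runs (238,184) to (268,330). The area behind the flap is free.

```bash
python3 - <<'E'
from h import *
from scipy.optimize import least_squares
f=np.load('wrist.npz')
L=[((20,111),(-85,75,80)),((58,112),(-60,75,80)),((68,327),(-85,-75,80)),((102,328),(-60,-75,80)),((312,122),(88,75,88)),
 ((194,130),'E',64),((222,392),'E',-64)]
def pr(p,m):
    x,y,w,th=p;c,s=np.cos(w),np.sin(w)
    q=f['K']@(f['R']@np.array([x+c*m[0]-s*m[1],y+s*m[0]+c*m[1],m[2]])+f['t']);return q[:2]/q[2]
def res(p):
    r=[]
    for t in L:
        m=t[1] if t[1]!='E' else (70-125*np.cos(p[3]),t[2],66+125*np.sin(p[3]))
        r+=list(pr(p,m)-(np.array(t[0])*.64-.2))
    return np.array(r)
o=least_squares(res,[517,25,-.05,1.6],loss='soft_l1');x=o.x
print(x[:2],np.degrees(x[2:]));print(res(x).reshape(-1,2).round(1))
for n,m in dict(rear=(88,-75,88),rearbot=(88,-75,0)).items():print(n,pr(x,m)/.64)
for (u,v) in((40,200),(250,200),(300,160)):print(pt('wrist',int(u*.64),int(v*.64)).round(1))
E
```

```text
[520.46550029  25.49187538] [-2.07303069 91.05622134]
[[ -0.1  -1.7]
 [  1.2  -1.3]
 [  0.3   0.3]
 [  0.3   0.4]
 [-12.7  -2.1]
 [ -0.4   0.8]
 [  0.4  10.4]]
rear [300.08099064 339.68709763]
rearbot [320.57519593 298.80144782]
[435.   46.3  79.2]
[601.9  55.2 153. ]
[606.2  71.9  50. ]
```

Call:
{"method": "carry_out", "body": {"plan": [0.3,0,0,0.4,1,0.55,0,0.5,0.4,1,0.55,-0.3,1.2,0.4,1,0.55,-0.6,1.8,0.4,1,0.55,-0.8,2.2,0.4,1,0.55,-0.8,2.2,0.4,1,0.55,-0.8,2.2,0.4,1]}}

```text
time_s: 0.85
eef_pos: [643.3, 22.0, 143.9]
ee_rot: [180.0, -0.0, 87.6]
contact_force: [0.1, 0.5, 1.2]
finger_gap: -0.1
finger_force: 0.0
```

```bash
python3 - <<'E'
from h import *
p,d=save('wrist');cv2.imwrite('pics/w1.png',cv2.resize(p[:,:,::-1],(800,600)))
E
```

```text
(no output)
```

View pics/w1.png

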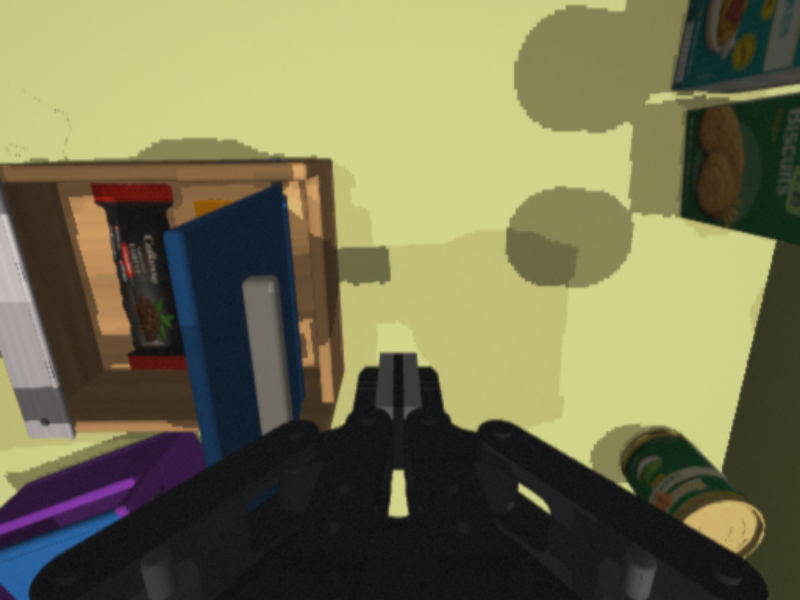

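The fingers are shut behind the flap, tip at (398,360), with the flap's rear face clear to the left. Now I start folding.

Call:
{"method": "carry_out", "body": {"plan": [0,-0.4,0,0,1,0,-0.75,0,0,1,0,-0.92,0.07,0,1,0,-1.08,0.15,0,1,0,-1.27,0.24,0,1,0,-1.45,0.33,0,1,0,-1.67,0.45,0,1,0,-1.88,0.58,0,1,0,-2.03,0.71,0,1,0,-2.17,0.85,0,1,0,-2.3,1.0,0,1,0,-2.42,1.15,0,1,0,-2.42,1.15,0,1]}}

```text
time_s: 2.2
eef_pos: [545.5, 26.0, 96.3]
ee_rot: [-179.9, 0.0, 87.6]
contact_force: [0.7, 0.5, 0.6]
finger_gap: 0.2
finger_force: 0.5
```

```bash
python3 - <<'E'
from h import *
p,d=save('wrist');q,_=save('side')
b=cv2.resize(q[110:215,180:290,::-1],(400,382),interpolation=cv2.INTER_CUBIC)
a=cv2.resize(p[:,:,::-1],(400,300));a=cv2.copyMakeBorder(a,0,82,0,0,0)
cv2.imwrite('pics/w2.png',np.hstack([a,b]))
E
```

```text
(no output)
```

View pics/w2.png

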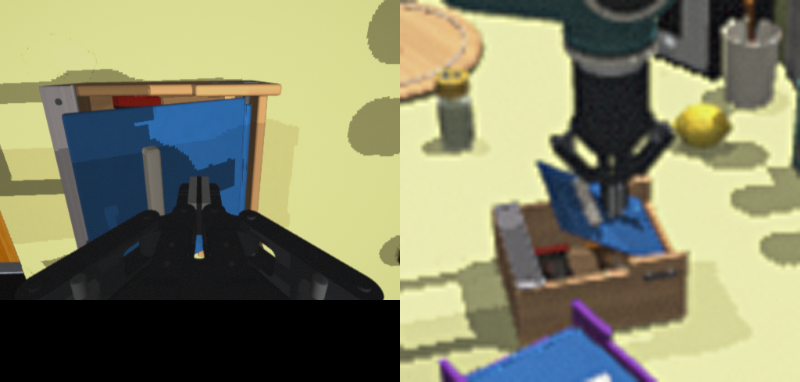

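The flap is at about 30° with the tip on plain plate between hinge and rib. I go lower and check the gap to the lip before passing it.

Call:
{"method": "carry_out", "body": {"plan": [0,-0.05,0.11,0,1,0,-0.1,0.22,0,1,0,-0.14,0.34,0,1,0,-0.18,0.44,0,1,0,-0.18,0.44,0,1]}}

```text
time_s: 2.8
eef_pos: [538.8, 26.4, 79.0]
ee_rot: [-180.0, 0.0, 87.6]
contact_force: [1.1, -0.5, 1.1]
finger_gap: -0.1
finger_force: 0.7
```

```bash
python3 - <<'E'
from h import *
p,d=save('wrist');q,_=save('side')
b=cv2.resize(q[130:205,195:270,::-1],(400,400),interpolation=cv2.INTER_CUBIC)
a=cv2.resize(p[80:280,0:200,::-1],(400,400),interpolation=cv2.INTER_CUBIC)
cv2.imwrite('pics/w3.png',np.hstack([a,b]))
for u,v in((120,180),(110,180),(105,180),(100,180),(95,180),(90,180),(85,180),(80,180),(150,180)):print(u,v,pt('wrist',u,v).round(1),p[v,u])
E
```

```text
120 180 [475.1  69.3  90.5] [ 28  68 110]
110 180 [471.6  70.3  93.2] [ 31  70 109]
105 180 [469.1  70.3  93.1] [ 32  72 112]
100 180 [466.   70.1  91.9] [ 33  70 112]
95 180 [455.7  66.6  79.3] [121 118 122]
90 180 [453.2  66.8  79.6] [130 124 125]
85 180 [450.7  67.   80. ] [134 128 127]
80 180 [448.3  67.2  80.4] [128 122 123]
150 180 [489.3  68.1  88.6] [ 32  71 113]
```

View pics/w3.png

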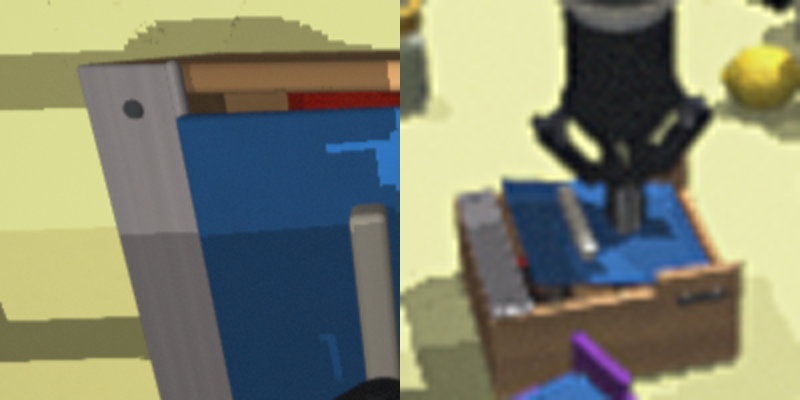

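The flap is about 10° up, with its edge right beside the lip's inner edge (crop column ~185–230) and a narrow gap. I go on in small steps, watching the force.

Call:
{"method": "carry_out", "body": {"plan": [0,0.03,0.06,0,1,0,0.05,0.1,0,1,0,0.05,0.12,0,1]}}

```text
time_s: 3.2
eef_pos: [541.1, 26.3, 74.7]
ee_rot: [-180.0, -0.0, 87.6]
contact_force: [-2.9, 0.0, 3.8]
finger_gap: 0.0
finger_force: 1.5
```

```bash
python3 - <<'E'
from h import *
p,d=save('wrist')
f=np.load('wrist.npz')
for v in(150,180,200):
  print([(u,*pt('wrist',u,v)[[0,2]].round(1),'B' if int(p[v,u,2])>int(p[v,u,0])+40 else '-') for u in range(84,110,3)])
E
```

```text
[(84, np.float64(459.8), np.float64(81.1), '-'), (87, np.float64(460.1), np.float64(79.2), '-'), (90, np.float64(465.2), np.float64(85.0), 'B'), (93, np.float64(465.9), np.float64(83.9), 'B'), (96, np.float64(467.0), np.float64(83.2), 'B'), (99, np.float64(469.1), np.float64(84.3), 'B'), (102, np.float64(470.1), np.float64(83.5), 'B'), (105, np.float64(471.5), np.float64(83.4), 'B'), (108, np.float64(473.1), np.float64(83.6), 'B')]
[(84, np.float64(454.8), np.float64(79.2), '-'), (87, np.float64(457.3), np.float64(80.5), '-'), (90, np.float64(458.6), np.float64(80.1), '-'), (93, np.float64(459.1), np.float64(78.5), '-'), (96, np.float64(464.2), np.float64(84.2), 'B'), (99, np.float64(466.1), np.float64(84.8), 'B'), (102, np.float64(466.3), np.float64(82.6), 'B'), (105, np.float64(468.5), np.float64(83.7), 'B'), (108, np.float64(470.2), np.float64(84.2), 'B')]
[(84, np.float64(452.2), np.float64(79.2), '-'), (87, np.float64(453.5), np.float64(78.7), '-'), (90, np.float64(455.1), np.float64(78.8), '-'), (93, np.float64(458.1), np.float64(80.8), '-'), (96, np.float64(458.8), np.float64(79.5), '-'), (99, np.float64(463.9), np.float64(85.2), 'B'), (102, np.float64(464.6), np.float64(83.8), 'B'), (105, np.float64(466.4), np.float64(84.1), 'B'), (108, np.float64(468.1), np.float64(84.4), 'B')]
```

Call:
{"method": "carry_out", "body": {"plan": [0,0.03,0.03,0,1,0,0.05,0.06,0,1]}}

```text
time_s: 3.45
eef_pos: [543.2, 26.2, 72.5]
ee_rot: [180.0, -0.0, 87.6]
contact_force: [-2.3, 0.9, 3.0]
finger_gap: -0.0
finger_force: 1.6
```

```bash
python3 - <<'E'
from h import *
p,d=save('wrist')
for v in(150,180,200):
  print([(u,*pt('wrist',u,v)[[0,2]].round(1).tolist(),'B' if int(p[v,u,2])>int(p[v,u,0])+40 else '-') for u in range(84,110,3)])
E
```

```text
[(84, 437.0, 39.2, '-'), (87, 463.8, 79.2, 'B'), (90, 464.5, 78.0, 'B'), (93, 466.0, 77.9, 'B'), (96, 468.6, 79.9, 'B'), (99, 469.4, 78.6, 'B'), (102, 470.7, 78.4, 'B'), (105, 472.4, 78.7, 'B'), (108, 473.7, 78.3, 'B')]
[(84, 458.9, 79.6, '-'), (87, 459.5, 78.3, '-'), (90, 436.1, 39.1, '-'), (93, 463.9, 80.2, 'B'), (96, 465.2, 79.9, 'B'), (99, 466.3, 79.2, 'B'), (102, 468.0, 79.4, 'B'), (105, 469.6, 79.5, 'B'), (108, 470.6, 78.6, 'B')]
[(84, 456.6, 80.1, '-'), (87, 456.8, 78.1, '-'), (90, 458.8, 78.7, '-'), (93, 436.1, 41.0, '-'), (96, 462.1, 78.8, 'B'), (99, 464.2, 79.7, 'B'), (102, 465.5, 79.3, 'B'), (105, 467.1, 79.2, 'B'), (108, 468.4, 78.8, 'B')]
```

The edge has passed below the lip's top with a visible gap at rows 180–200. I press flat, then push towards the lip.

Call:
{"method": "carry_out", "body": {"plan": [0,0,0.05,0,1,0,0,0.08,0,1,0,0,0.08,0,1,0,-0.15,0.085,0,1,0,-0.3,0.085,0,1,0,-0.45,0.085,0,1,0,-0.55,0.085,0,1,0,-0.65,0.085,0,1,0,-0.75,0.085,0,1,0,-0.85,0.085,0,1,0,-0.85,0.085,0,1]}}

```text
time_s: 4.6
eef_pos: [508.6, 27.6, 69.1]
ee_rot: [-180.0, 0.0, 87.6]
contact_force: [-1.1, 0.2, 2.0]
finger_gap: -0.0
finger_force: 1.2
```

```bash
python3 - <<'E'
from h import *
p,d=save('wrist');q,_=save('side')
b=cv2.resize(q[130:205,195:270,::-1],(400,400),interpolation=cv2.INTER_CUBIC)
a=cv2.resize(p[80:280,30:230,::-1],(400,400),interpolation=cv2.INTER_CUBIC)
cv2.imwrite('pics/w4.png',np.hstack([a,b]))
E
```

```text
(no output)
```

View pics/w4.png

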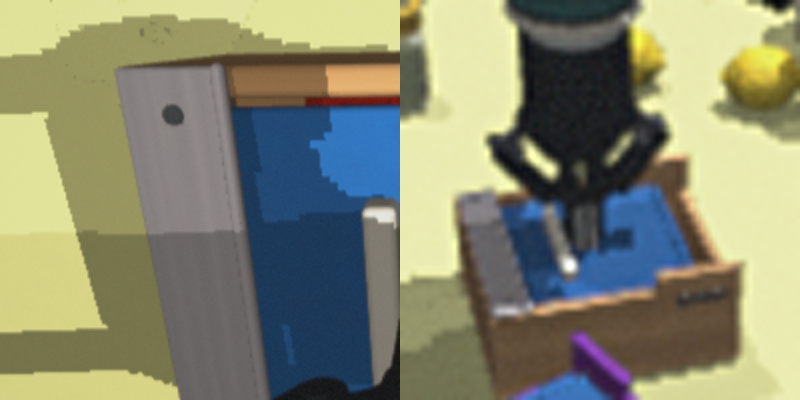

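The flap is flat and its edge already meets or enters the lip (crop column ~235). The finger is close to the rib, so I keep pushing.

Call:
{"method": "carry_out", "body": {"plan": [0,-0.08,0,0,1,0,-0.16,0,0,1,0,-0.24,0,0,1,0,-0.3,0,0,1,0,-0.3,0,0,1]}}

```text
time_s: 5.2
eef_pos: [496.8, 28.1, 69.1]
ee_rot: [-180.0, 0.0, 87.6]
contact_force: [0.1, -0.9, 0.3]
finger_gap: -0.1
finger_force: 1.2
```

```bash
cat > m.py <<'E'
from h import *
p,d=save('wrist')
for v in(165,185):
  a=p[v].astype(int); blue=a[:,2]>a[:,0]+40
  us=[u for u in range(20,240) if blue[u]]; u0=us[0]
  print('edge/lip',u0,pt('wrist',u0-3,v).round(1),pt('wrist',u0+2,v).round(1))
  for u in range(u0,240):
    if not blue[u] and a[u].min()>80: print('rib',u,pt('wrist',u+3,v).round(1));break
E
python3 m.py
```

```text
edge/lip 174 [459.4  77.6  80.1] [458.8  75.1  70. ]
edge/lip 176 [458.8  67.2  79.7] [458.1  63.6  69.1]
rib 212 [479.8  65.9  78.6]
```

Call:
{"method": "carry_out", "body": {"plan": [0,-0.04,0,0,1,0,-0.07,0,0,1,0,-0.07,0,0,1]}}

```text
time_s: 5.55
eef_pos: [494.9, 28.2, 69.4]
ee_rot: [179.9, -0.0, 87.6]
contact_force: [7.7, -2.1, -0.7]
finger_gap: -0.0
finger_force: 3.5
```

```bash
python3 m.py
```

```text
edge/lip 178 [459.2  77.4  79.5] [458.9  75.   69.8]
edge/lip 180 [459.1  67.3  80.3] [458.6  63.8  70. ]
rib 212 [478.1  66.3  79.7]
```

The force rose to 7.7 N, so the flap is at its forward stop. I back off and lift away.

Call:
{"method": "carry_out", "body": {"plan": [0,0.06,-0.04,0,1,0,0.2,-0.5,0,1,0,0.3,-1.2,0,1,0,0.5,-2.2,0,1,0,0.5,-3.2,0,1,0,0.5,-4,0,1,0,0.5,-4,0,1,0,0.5,-4,0,1]}}

```text
time_s: 6.4
eef_pos: [514.3, 27.5, 229.1]
ee_rot: [180.0, -0.0, 87.6]
contact_force: [0.1, 1.2, -0.5]
finger_gap: 0.2
finger_force: 0.0
```

```bash
python3 - <<'E'
from h import *
p,d=save('wrist');cv2.imwrite('pics/w5.png',cv2.resize(p[:,:,::-1],(800,600)))
E
python3 m.py
```

```text
edge/lip 204 [457.9  37.5  80.9] [461.8  35.4  73.4]
rib 219 [481.   37.4  84.1]
edge/lip 205 [456.4  14.3  79.7] [460.8  12.2  73.7]
rib 219 [479.1  14.5  83.1]
```

View pics/w5.png

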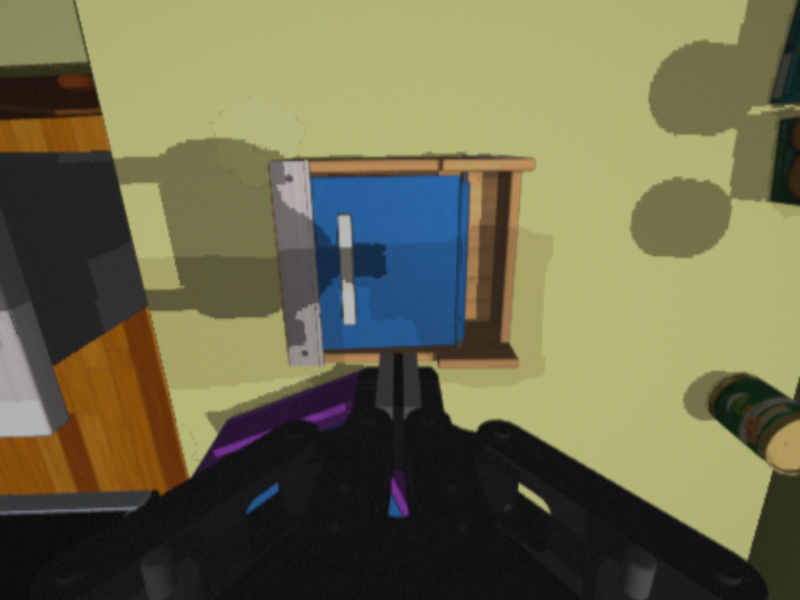

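The flap stays down and tucked beneath the lip at (315,260), with the slide gap open at the rear (470–510). The box has not moved and the arm is clear. I hand in.

```bash
python3 -c "
from rig import bot
print(bot.job_done())"
```

```text
the job is handed in; nothing more can be done
None
```

The blue flap is folded down and pushed to its forward stop beneath the steel lip. It stayed there after I let go, and the job is handed in at about 6.5 s; no verdict was returned.

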